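Lock the grinder's lid and give it a short test run with the pull switch

ROBOT

A 7-joint arm with a two-finger parallel gripper is mounted at the origin on a cart in front of the work surface, level with it; the furniture and walls round the work are solid. World frame = base frame: x ahead of the robot, y to its left, z up, the work surface at z = 0. Lengths are in m, angles in rad, forces in N, time in s.
With the tool pointing down it reaches from about 0.425 to 0.875 m from the base axis. Payload 8.4 kg.
Tool frame: the origin (TCP) lies midway between the tips of the shut fingers; the grasp point (between the pads) lies 19 mm behind it; z points along the fingers, y is the line along which they close (so a half turn about z gives the same grasp; the last joint's range is limited). The gripper opens to 85 mm and grips with 20 to 120 N. Pads are 22 mm wide; open, the fingers measure 114 mm over their backs; the gripper's body (76 mm by 85 mm) begins 54 mm behind the grasp point. The pads swing forward as they close: fully open they stand 13 mm farther back than shut.
Start: joints at [-1.37, 0.333, 0.04, 1.465, -0.013, 1.343, -0.059], TCP at [0.192, 0.621, 0.231] pointing down, gripper open.
Joint ranges: [-2.58, 2.58], [-0.38, 2.09], [-1.3, 1.39], [0.25, 2.4], [-1.5, 4.64], [0.08, 2.09], [-2.65, 2.65]. Speed limits (rad/s): [2.22, 2.22, 2.79, 2.79, 3.14, 3.14, 3.14].

INTERFACE

Orientations are given as a rotation vector (axis times angle).
In Python, from plant import get_state, cams, close_job, spot_in, outline_of gives the robot as it stands. The module is installed in compiled form; this text tells all that it offers.
- The arm moves only by the shell command python3 -m crank 'ROWS' [FORCE]. ROWS is JSON, a list that holds one entry, the list of rows, each a list of 5 numbers: the closure, from 0 (fully open) to 1 (shut), then the shift along the world's x, y, z in mm, then the turn about the world's z in rad. A call has 1 to 8 rows; each row is the pose to reach, as a shift and turn from the pose commanded when the call began; what a row does not reach only later rows make up. A row lasts 1/10 s, in which the tool goes at most 50 mm and 8.59 degrees, less where a joint would pass 70% of its speed; a pose out of reach is approached as far as the arm can. A call with a gripper value outside its range is refused whole. The fingers move at their own pace and stop on an object; FORCE is the grip in N (left out, the last holds). Time passes only in rows, so rows that repeat a pose let the fingers close. It gives the time, the measured TCP pose, the force, the opening and the grip force at its end, in the units of the state.
- get_state(): the state, without advancing time (a new reading comes with each control period).
- cams.capture(name): name is "side" or "top"; returns (picture, depth): 400x640x3 uint8, blue, green, red; 400x640 float32, m along the optical axis (not along the pixel's ray), 0 where there is no reading.
- cams.get_calibration(name): a dict with "vertical_fov" (degrees; the focal length in pixels is half the picture's height over the tangent of half this angle, whatever the lens; pixels are square), "cx", "cy" (the principal point, pixels), "position" and "attitude" of the camera in the world. Camera axes: x right, y down, z forward; pixel columns grow to the right and rows downward; lengths in m; the calibration is good to about 2 mm. A picture is of the moment at which its call begins. get_calibration takes no time and is no camera call.
- close_job(): hands the job in; it is judged then, once.
Trained networks look in the newest picture that a camera, given by its name, has taken for a name from the list of things; names that differ only in an ending like _2 or _b are one class to them, and where a whole thing is asked for, a point or a joint stands for the part that bears it (a point fixed in the world has none). Each returns a list of dicts, best first, with "score" (0 to 1); they miss things now and then, are a little off and sometimes report something else, mostly with a low value. They report only what shows in the picture. A call takes as long as a camera call. They do not tell look-alikes from the thing itself.
- spot_in(camera, query): "centre" ([column, row] in pixels, amid what is visible of it).
- outline_of(camera, query): "pixels" (400x640 bool, what is visible of it) and "centre" ([column, row] in pixels, amid what is visible of it).
The state is a dict: "t": time; "joints": joint angles; "qd": joint speeds; "joint_torque": joint torques, N m; "eef_pos": TCP position; "eef_rot": TCP orientation; "force": force on the tool from outside, world axes, zero at the start; "moment": the same for the moment, N m; "finger_gap": finger opening in m; "grip_force": force on a finger pad.
Only numpy, scipy, OpenCV 4.12 (cv2) and the standard library are available. Lean on these libraries where they do the work, as an engineer would, in place of code of your own. Each camera call takes 0.05 s, during which the arm holds its last target. There are 200 camera calls.

TASK

Close the countertop grinder: set its lid on the collar with the two lugs in the slots, right down, and twist it clockwise as far as it goes so that it is locked. Only then switch the grinder on by pulling its knob up until it snaps out, let go and leave it out for at least a full second, and switch it off again by pushing the knob fully home. Leave the lid locked and do not disturb the sugar tin, the mug or the kitchen timer.

Things in the scene. Friction and masses are not known exactly. Their poses are not given: they have to be found in the camera images.
- grinder: Low white countertop grinder, fixed to the worktop, a rounded box 130 (x) x 220 (y) x 55 mm high with a flat top. Origin: centre of its underside, on the worktop; z up, y along its long side. On its flat top (55 mm up) stand a round steel collar (axis at y = +45 mm) and the black switch knob (axis at y = -70 mm), 115 mm apart.
- collar_mouth (a point): Centre of the mouth of the steel collar, level with its rim, 75 mm above the worktop; axes as the grinder's. The collar stands 20 mm above the grinder's top, outer diameter 84, inner 76 mm. Inside its rim runs an inward ledge, 5 mm thick, inner diameter 59 mm, with space under it, cut by two opposite slots 20 mm wide. Lid right down: its flange rests on this rim.
- slot (a point): Centre of one of the collar's two slots, 34 mm from the collar's axis, level with the rim; the other is opposite. Seen from above, the line through both slots is the grinder's y axis turned 75 degrees anticlockwise. Outside each slot a steel pip stands on the grinder's top. From here the lid turns only clockwise seen from above, about 78 degrees to a stop: its bar then lies along the grinder's y axis.
- lid_grip (a point): Loose grey lid, 120 g: centre of its upright grip bar, 16 (lid's x) x 58 (lid's y) x 30 mm high, which stands on a flange of diameter 84 mm (top 15, underside 21 mm below this point). Under that is a plug, diameter 52 mm, 17 mm long, foot 38 mm below this point. It starts standing on its plug left or right of the grinder, the sugar tin on the other side. Right down in the collar, this point is 21 mm above the rim.
- lug (a point): Middle of one of the lid's two lugs, on the plug under the flange, 28 mm from the lid's axis along the lid's +y and 31 mm below the grip point; the other is opposite, so the lugs lie under the two ends of the grip bar. Each is 12 mm wide, 6 mm thick, and reaches 33.5 mm from the axis. Either lug fits either slot; locked, they lie under the ledge with 2 mm play.
- switch (a joint): Push-pull switch, travel in m along the grinder's z: 0 = pushed home (off), 0.012 = pulled out (on). It is spring-loaded over a centre at 0.006: it takes about 6 N to start it out of either end, and past the middle it snaps on to the other end and stays there by itself. It starts pushed home.
- switch_grip (a point): Centre of the black knurled switch knob: a cylinder standing upright, diameter 30 mm, 26 mm high (13 mm above and below this point). Its axis is 115 mm from the collar's axis. Pushed home, this point is 74 mm above the worktop, and the knob's underside is 6 mm above the grinder's top; pulled out it is 12 mm higher.
- sugar_tin: Bystander: round sugar tin, diameter 72 mm, 94 mm high, on the other side of the grinder from the lid. Origin: centre of its underside.
- mug_a: Bystander: pale mug with a band and a handle, 86 x 122 mm, 90 mm high, behind the grinder to the left. Origin: centre of its underside.
- kitchen_timer: Bystander: round clockwork kitchen timer, diameter 64 mm, 45 mm high, behind the grinder to the right. Origin: centre of its underside.
Things that resemble listed ones, but are neither listed nor needed, are in the scene too. What is shaped like the part that bears lid_grip but purple or yellow is not meant.

How it is judged:
On the way, in this order (a step that is already met when the one before it is completed fails the run):
1. the lid is right down in the collar and twisted into its locked position, with the switch still off (z of lid_grip in the frame of grinder below 0.0985 m and horizontal distance between lid_grip and collar_mouth below 0.006 m and angle between the y axis of lid_grip and the y axis of grinder, either way round below 0.3 rad and value of joint switch below 0.003 m), for 0.2 s.
2. the switch stands pulled out by itself, not touched by the fingers, for a while (value of joint switch above 0.01 m and contact force between the fingers and grinder below 0.3 N), for 0.8 s.
3. the switch is pushed fully home again (value of joint switch below 0.0015 m), for 0.2 s.
At the end, for the whole second after the job is handed in: The lid is right down in the collar (its grip within 2.5 mm of its seated height and 6 mm of the collar's axis) with its bar within 0.3 rad of the grinder's y axis (locked), and the switch is pushed home (within 1.5 mm) (z of lid_grip in the frame of grinder below 0.0985 m and horizontal distance between lid_grip and collar_mouth below 0.006 m and angle between the y axis of lid_grip and the y axis of grinder, either way round below 0.3 rad and value of joint switch below 0.0015 m); the robot touches nothing.
It fails at once if the switch is pulled out while the lid is not locked (value of joint switch above 0.006 m and not (z of lid_grip in the frame of grinder below 0.0985 m and horizontal distance between lid_grip and collar_mouth below 0.006 m and angle between the y axis of lid_grip and the y axis of grinder, either way round below 0.3 rad)).
It fails at once if the sugar tin is shifted more than 30 mm or tipped over (distance of sugar_tin from where it was at the start of the episode above 0.03 m or angle between sugar_tin's own z axis and vertical above 0.5 rad).
It fails at once if the mug is shifted more than 30 mm or tipped over (distance of mug_a from where it was at the start of the episode above 0.03 m or angle between mug_a's own z axis and vertical above 0.5 rad).
It fails at once if the kitchen timer is shifted more than 30 mm or tipped over (distance of kitchen_timer from where it was at the start of the episode above 0.03 m or angle between kitchen_timer's own z axis and vertical above 0.5 rad).
It also fails if it takes over 54 s, if anything falls off the work surface, if the arm or the gripper's body presses on something with over 40 N, if the wrist force passes 120 N, or if a joint passes its speed limit or range.

## Working session

There is one attempt and no reset: what is moved stays moved. The work goes in short steps, Python scripts to look and compute and a shell command to move; the robot and the scene stay as the last step left them, time stands still between calls to the robot, and variables do not carry over. Pictures are saved under pics/ and viewed, at most 10 in all, crops included, and the job is handed in when it is done.

```bash
mkdir -p pics
cat > h.py <<'E'
import numpy as np, cv2
from scipy.spatial.transform import Rotation as R
from plant import get_state, cams, close_job, spot_in, outline_of
def cal(n):
    c=cams.get_calibration(n); f=200/np.tan(np.radians(c["vertical_fov"])/2)
    a=np.array(c["attitude"],float)
    M=a if a.shape==(3,3) else (R.from_rotvec(a).as_matrix() if a.size==3 else R.from_quat(a).as_matrix())
    return c,f,M
def cloud(n,d):
    c,f,M=cal(n); v,u=np.mgrid[:400,:640]
    p=np.stack([(u-c["cx"])/f*d,(v-c["cy"])/f*d,d],-1)
    return p@M.T+np.array(c["position"])
def ray(n,px,z):
    c,f,M=cal(n); d=M@np.array([(px[0]-c["cx"])/f,(px[1]-c["cy"])/f,1]); o=np.array(c["position"])
    return o+d*(z-o[2])/d[2]
E
python3 - <<'E'
from h import *
np.set_printoptions(precision=4,suppress=True)
for n in("top","side"):
    im,d=cams.capture(n); cv2.imwrite(f"pics/{n}0.png",im); print(n,cams.get_calibration(n))
    P=cloud(n,d)
    for q in("grinder","collar_mouth","slot","lid_grip","lug","switch_grip","sugar_tin","mug_a","kitchen_timer"):
        for r in spot_in(n,q)[:4]:
            u,v=map(int,np.round(r["centre"])); print(q,round(r["score"],2),r["centre"],P[v,u])
print(get_state())
E
```

```text
top {'vertical_fov': 55.18225199910285, 'cx': 319.7598716325016, 'cy': 197.31418787239667, 'position': array([0.3252, 0.0045, 1.2204]), 'attitude': array([-2.1714,  2.1728, -0.1481])}
grinder 0.79 [308.2, 193.4] [0.4704 0.0154 0.0757]
grinder 0.35 [198.2, 199.8] [0.4468 0.3379 0.0964]
collar_mouth 0.75 [311.1, 193.5] [0.4702 0.0064 0.0528]
slot 0.74 [311.4, 196.1] [0.4613 0.0064 0.0758]
lid_grip 0.95 [435.7, 268.1] [ 0.2445 -0.3736  0.0479]
lid_grip 0.94 [247.7, 185.1] [0.4973 0.1992 0.0569]
lid_grip 0.93 [439.6, 219.7] [ 0.3909 -0.3947  0.038 ]
lid_grip 0.63 [395.1, 198.9] [ 0.4553 -0.2534  0.0486]
lug 0.97 [439.1, 219.1] [ 0.393  -0.3858  0.0556]
lug 0.91 [433.3, 263.5] [ 0.2569 -0.3629  0.0542]
lug 0.86 [249.2, 182.9] [0.504  0.1967 0.054 ]
lug 0.78 [394.9, 200.8] [ 0.4488 -0.2526  0.0516]
switch_grip 0.58 [333.8, 187.8] [ 0.4843 -0.0625  0.0857]
sugar_tin 0.98 [198.6, 202.6] [0.4381 0.3349 0.0955]
sugar_tin 0.34 [311.3, 193.2] [0.4731 0.0064 0.0542]
mug_a 0.83 [219.5, 133.8] [0.6646 0.2953 0.0307]
kitchen_timer 0.72 [361.5, 128.4] [ 0.6823 -0.155   0.0437]
side {'vertical_fov': 4
[... 770 characters left out ...]
.3] [ 0.4932 -0.0637  0.0889]
sugar_tin 0.75 [229.4, 177.4] [0.434  0.3214 0.0995]
mug_a 0.61 [272.8, 152.6] [0.6291 0.2544 0.0937]
kitchen_timer 0.61 [373.9, 191.8] [ 0.6748 -0.1534  0.0394]
{'t': 1.0, 'joints': array([-1.3702,  0.3332,  0.0399,  1.4654, -0.0134,  1.3433, -0.0585]), 'qd': array([-0.0004, -0.001 ,  0.0004,  0.0001,  0.0003, -0.0009,  0.0008]), 'joint_torque': array([ -0.0006, -65.8344,   1.3626, -40.5813,   0.0165,   0.0033,
         0.    ]), 'eef_pos': array([0.192 , 0.621 , 0.2313]), 'eef_rot': array([ 0.4691,  3.1063, -0.    ]), 'force': array([-0.442 ,  0.3034, -0.2189]), 'moment': array([ 0.0274, -0.021 ,  0.007 ]), 'grip_force': 0.0, 'finger_gap': 0.08543119010230374}
```

Run:
```python
import cv2
im=cv2.imread("pics/top0.png"); cv2.imwrite("pics/topc.png",cv2.resize(im[90:300,170:470],None,fx=2.66,fy=2.66,interpolation=cv2.INTER_CUBIC))
```

```text
(no output)
```

View pics/topc.png

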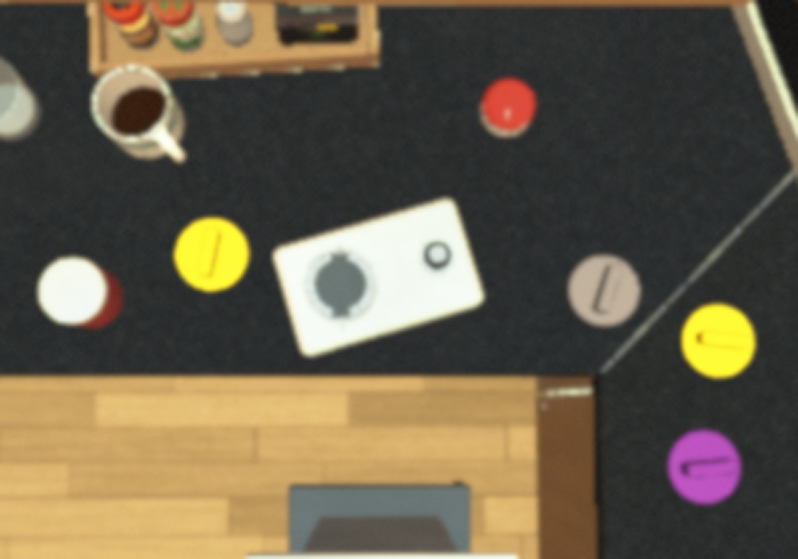

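View pics/side0.png

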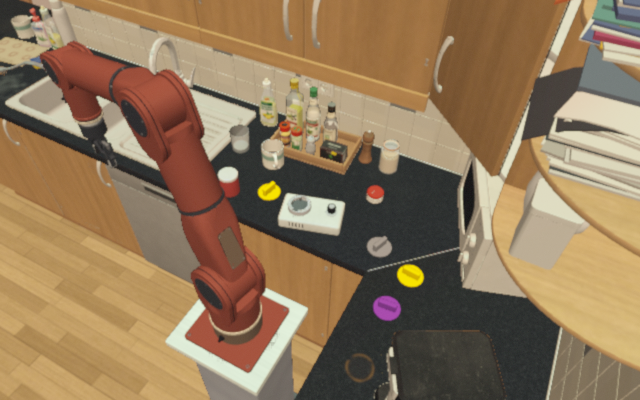

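Candidates for the lid: yellow (248,185), yellow (440,219), purple (435,267), grey (396,199) in the top picture. The description says grey, so (396,199). The sugar tin on the left side agrees with that. I'll measure it and check it in a close crop.

```bash
cat > meas.py <<'E'
from h import *
np.set_printoptions(precision=4,suppress=True)
ims={}
for n in("top","side"):
    im,d=cams.capture(n); P=cloud(n,d); ims[n]=im; print("==",n)
    def pick(q,near):
        rs=[r for r in outline_of(n,q) if np.linalg.norm(P[int(r["centre"][1]),int(r["centre"][0])][:2]-near)<.09]
        return rs[0]["pixels"] if rs else None
    G=np.array([.4704,.0])
    m=pick("grinder",G)
    # white top at z~.055 by depth, region-limited
    reg=(np.abs(P[...,0]-.47)<.15)&(np.abs(P[...,1]+.02)<.17)&(d>0)
    if m is not None:
        pts=P[m]; print("grinder z pct",np.percentile(pts[:,2],[5,25,50,75,95]))
        c=cv2.findContours(m.astype(np.uint8),0,2)[0]; c=max(c,key=cv2.contourArea)[:,0]
        w=np.array([ray(n,p,.055)[:2] for p in c],np.float32); r=cv2.minAreaRect(w*1000); print("rect z=.055",r)
    for q,near,z in(("lid_grip",np.array([.455,-.255]),.017),("switch_grip",np.array([.487,-.063]),.087)):
        m=pick(q,near)
        if m is None: print(q,"none"); continue
        c=max(cv2.findContours(m.astype(np.uint8),0,2)[0],key=cv2.contourArea)[:,0]
        w=np.array([ray(n,p,z)[:2] for p in c],np.float32)*1000
        print(q,m.sum(),"ellipse",cv2.fitEllipse(w),"median",np.median(P[m],0))
    for lab,near,rad,z0,z1 in(("bar",(.455,-.255),.06,.03,.08),("lidall",(.455,-.255),.07,.012,.08),("knob",(.487,-.063),.03,.075,.11),("collar",(.468,.007),.06,.066,.1)):
        s=(np.hypot(P[...,0]-near[0],P[...,1]-near[1])<rad)&(P[...,2]>z0)&(P[...,2]<z1)&(d>0); p=P[s]
        if len(p)<5: print(lab,len(p)); continue
        r=cv2.minAreaRect((p[:,:2]*1000).astype(np.float32)); ev,V=np.linalg.eigh(np.cov(p[:,:2].T))
        print(lab,len(p),"mean",p.mean(0),"rect",r,"axis",np.degrees(np.arctan2(V[1,1],V[0,1])),"zmed",np.median(p[:,2]))
a=cv2.resize(ims["top"][165:235,270:430],(800,350),interpolation=cv2.INTER_CUBIC)
b=cv2.resize(ims["side"][185:285,250:410],(400,250),interpolation=cv2.INTER_CUBIC)
o=np.zeros((600,800,3),np.uint8); o[:350]=a; o[350:,:400]=b
cv2.imwrite("pics/close1.png",o)
E
python3 meas.py
```

```text
== top
grinder z pct [0.0502 0.0543 0.0563 0.0584 0.0777]
rect z=.055 ((471.0962829589844, 4.160835266113281), (133.20806884765625, 218.91546630859375), 16.922412872314453)
lid_grip 545 ellipse ((458.2518310546875, -263.19244384765625), (81.66449737548828, 82.32405090332031), 73.47592163085938) median [ 0.4551 -0.2585  0.0249]
switch_grip 69 ellipse ((491.6930847167969, -60.89506149291992), (24.503868103027344, 29.207773208618164), 89.0760726928711) median [ 0.4904 -0.0623  0.0879]
bar 112 mean [ 0.4571 -0.2613  0.0511] rect ((458.2838134765625, -263.0110778808594), (16.82260513305664, 56.82035446166992), 71.88359069824219) axis 161.3989751763917 zmed 0.05239465818947642
lidall 540 mean [ 0.4575 -0.2618  0.0296] rect ((458.58892822265625, -263.7556457519531), (83.54821014404297, 80.57278442382812), 0.022659800946712494) axis -154.69670376239654 zmed 0.024884726710100336
knob 81 mean [ 0.492  -0.0614  0.0876] rect ((491.7901916503906, -61.059207916259766), (27.023984909057617, 27.623153686523438), 89.64788818359375) axis 161.10553249390168 zmed 0.0875908854828531
collar 147 mean [0.46
[... 737 characters left out ...]
06347656), (57.13148498535156, 61.404998779296875), 11.982065200805664) axis 159.55411918471486 zmed 0.051568043380851636
lidall 401 mean [ 0.4549 -0.2679  0.0317] rect ((461.3212890625, -265.8225402832031), (85.72783660888672, 83.85171508789062), 58.245967864990234) axis 126.29479156937167 zmed 0.026879389415582988
knob 65 mean [ 0.4912 -0.0667  0.0861] rect ((492.478515625, -66.09758758544922), (28.191728591918945, 28.553802490234375), 78.22850799560547) axis -139.40552142603974 zmed 0.08652112635212905
collar 125 mean [0.4598 0.0242 0.0751] rect ((471.77166748046875, 30.166053771972656), (78.08737182617188, 91.385009765625), 45.18994140625) axis -171.95299883375586 zmed 0.0756746348866213
```

View pics/close1.png

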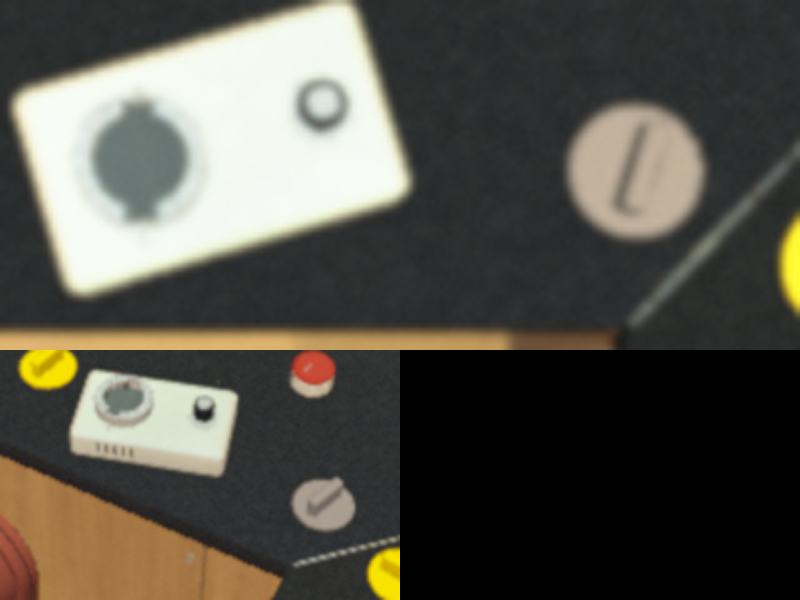

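The crop confirms the grey lid at top px (397,199), with its bar clear. The collar opening is at about (298,197), its slots up and down in the picture, and the knob is at (334,186). I'll refine the collar while moving in.

```bash
python3 - <<'E'
from h import *
im=cv2.imread("pics/top0.png").astype(float).mean(2)
yy,xx=np.mgrid[:400,:640]
reg=np.hypot(xx-298,yy-196.6)<16
th=(im[reg].min()+np.percentile(im[reg],95))/2
# upsample 
U=cv2.resize(im[176:218,277:320].astype(np.float32),None,fx=8,fy=8,interpolation=cv2.INTER_CUBIC)
b=(U<th).astype(np.uint8); c=max(cv2.findContours(b,0,1)[0],key=cv2.contourArea)[:,0]
px=(c+.5)/8-.5+[277,176]
for z in(.0725,.075):
    w=np.array([ray("top",p,z)[:2] for p in px])*1000
    m=w.mean(0)
    for _ in range(8):
        r=np.hypot(*(w-m).T); k=r<np.median(r)+1.5
        A=np.c_[2*w[k],np.ones(k.sum())]; s=np.linalg.lstsq(A,(w[k]**2).sum(1),rcond=None)[0]; m=s[:2]
    R0=np.sqrt(s[2]+m@m); r=np.hypot(*(w-m).T); a=np.arctan2(*(w-m).T[::-1]); f=r>R0+4
    print(z,"centre",m,"R",R0,"slot axis deg",np.degrees(np.angle((np.exp(2j*a[f])).sum()))/2,"slotmax",r.max(), [np.degrees(np.angle(np.exp(1j*a[f&(np.cos(a)*s_>0)]).sum())) for s_ in(1,-1)])
E
python3 -m crank '[[[0,278,-291,0,0],[0,278,-291,0,0],[0,278,-291,0,0],[0,278,-291,0,0],[0,278,-291,0,0],[0,278,-291,0,0],[0,278,-291,0,0],[0,278,-291,0,0]]]' 40
```

```text
0.0725 centre [460.53268156  47.0307947 ] R 29.112777759307267 slot axis deg 1.7498500890512634 slotmax 38.39819424275925 [np.float64(2.502797762637235), np.float64(-178.86030815814314)]
0.075 centre [460.2378614   46.93815225] R 29.049372348225507 slot axis deg 1.7498500890517268 slotmax 38.31456590227907 [np.float64(2.5027977626305207), np.float64(-178.8603081581368)]
t: 2.2
eef_pos: [0.4694, 0.3301, 0.2317]
eef_rot: [0.469, 3.106, 0.001]
force: [-1.2, 1.3, -0.4]
finger_gap: 0.0853
grip_force: 0.0
```

```bash
python3 -m crank '[[[0,-6,-300,0,0],[0,-6,-300,0,0],[0,-6,-300,0,0],[0,-6,-300,0,0],[0,-6,-300,0,0],[0,-6,-300,0,0],[0,-6,-300,0,0],[0,-6,-300,0,0]]]'
python3 -m crank '[[[0,-6,-292,0,-0.03],[0,-6,-292,0,-0.03],[0,-6,-292,0,-0.03],[0,-6,-292,0,-0.03],[0,-6,-292,0,-0.03],[0,-6,-292,0,-0.03],[0,-6,-292,-80,-0.03],[0,-6,-292,-120,-0.03]]]'
```

```text
t: 3.0
eef_pos: [0.4623, 0.031, 0.2317]
eef_rot: [0.473, 3.105, 0.002]
force: [-0.3, 0.2, 0.8]
finger_gap: 0.0855
grip_force: 0.0
t: 3.8
eef_pos: [0.4582, -0.2606, 0.1309]
eef_rot: [0.515, 3.096, -0.001]
force: [0.7, 1.6, -0.8]
finger_gap: 0.0853
grip_force: 0.0
```

```bash
python3 -m crank '[[[0,0,0,-40,0],[0,0,0,-60,0],[0,0,0,-60,0],[0,0,0,-60,0]]]'
```

```text
t: 4.2
eef_pos: [0.4571, -0.2596, 0.0717]
eef_rot: [-0.513, -3.099, 0.001]
force: [0.2, 0.1, 0.2]
finger_gap: 0.0853
grip_force: 0.0
```

```bash
python3 -m crank '[[[0,1,-3,-25,0],[0,1,-3,-45,0],[0,1,-3,-45,0],[0,1,-3,-45,0]]]'
python3 -m crank '[[[1,0,0,0,0],[1,0,0,0,0],[1,0,0,0,0],[1,0,0,0,0],[1,0,0,0,0],[1,0,0,0,0],[1,0,0,0,0],[1,0,0,0,0]]]' 60
```

```text
t: 4.6
eef_pos: [0.4583, -0.2633, 0.0278]
eef_rot: [0.515, 3.098, -0.0]
force: [0.1, -0.7, 0.5]
finger_gap: 0.085
grip_force: 0.0
t: 5.4
eef_pos: [0.4574, -0.2633, 0.0266]
eef_rot: [0.516, 3.099, 0.0]
force: [-2.0, 1.6, 6.1]
finger_gap: 0.015
grip_force: 58.9
```

```bash
python3 -m crank '[[[1,0,0,40,0],[1,0,0,80,0],[1,0,0,120,0],[1,0,0,120,0.1],[1,0,60,120,0.2],[1,0,110,120,0.3],[1,0,110,120,0.356],[1,0,110,120,0.356]]]'
python3 -m crank '[[[1,0,0,0,0],[1,0,0,0,0]]]'
cat > lid.py <<'E'
from h import *
s=get_state(); print(s["eef_pos"],s["eef_rot"],s["finger_gap"],s["force"])
t=s["eef_pos"]
im,d=cams.capture("side"); P=cloud("side",d); cv2.imwrite("pics/side_lift.png",cv2.resize(im[120:280,200:440],(780,520)))
im,d=cams.capture("top"); P=cloud("top",d)
cv2.imwrite("pics/top_lift.png",cv2.resize(im[140:260,280:460],(780,520),interpolation=cv2.INTER_CUBIC))
z=t[2]-.004-.003
for r in outline_of("top","lid_grip"):
    m=r["pixels"]; c=max(cv2.findContours(m.astype(np.uint8),0,2)[0],key=cv2.contourArea)[:,0]
    if len(c)>5: print(r["score"],r["centre"],m.sum(),cv2.fitEllipse((np.array([ray("top",p,z)[:2] for p in c])*1000).astype(np.float32)))
E
python3 lid.py
```

```text
t: 6.2
eef_pos: [0.4572, -0.1509, 0.146]
eef_rot: [0.05, -3.141, -0.002]
force: [-0.4, -1.0, -1.6]
finger_gap: 0.0148
grip_force: 59.6
t: 6.4
eef_pos: [0.457, -0.1547, 0.1463]
eef_rot: [0.036, -3.141, 0.001]
force: [-0.7, -0.6, -2.0]
finger_gap: 0.0151
grip_force: 59.6
[ 0.4570441  -0.15469621  0.14625435] [ 3.61614987e-02 -3.14119824e+00  1.04245803e-03] 0.015112770608069192 [-0.67157223 -0.59480149 -1.96568815]
0.97 [439.4, 217.6] 511 ((391.43609619140625, -357.7955322265625), (67.53216552734375, 73.08873748779297), 94.86479949951172)
0.8 [434.2, 269.1] 584 ((259.40301513671875, -337.9427490234375), (73.32500457763672, 75.02884674072266), 47.22855758666992)
0.64 [353.9, 200.1] 27 ((440.0093994140625, -125.88455200195312), (12.733095169067383, 18.897613525390625), 119.37051391601562)
0.56 [248.7, 183.4] 583 ((484.8933410644531, 183.5774383544922), (74.30169677734375, 76.4228286743164), 54.08729934692383)
```

View pics/top_lift.png

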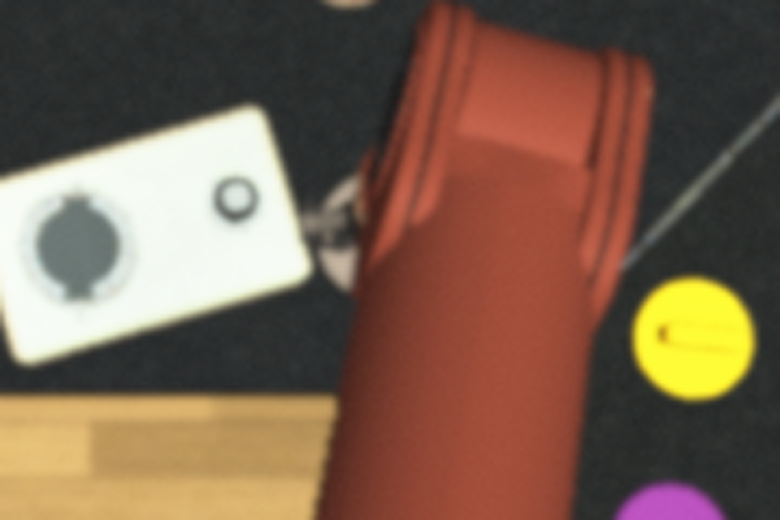

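```bash
python3 -m crank '[[[1,1,50,0,0.01],[1,2,100,0,0.01],[1,2,150,0,0.01],[1,2,201,0,0.01],[1,2,201,0,0.01],[1,2,201,0,0.01],[1,2,201,0,0.01],[1,2,201,0,0.01]]]'; python3 -c "
from plant import get_state as g
s=g();print(s['eef_pos'],s['force'],s['moment'],s['joints'])"
```

```text
t: 7.35
eef_pos: [0.4594, 0.0462, 0.1463]
eef_rot: [0.052, -3.141, 0.0]
force: [-1.3, -0.6, -1.7]
finger_gap: 0.0152
grip_force: 59.9
[0.45943533 0.04620372 0.14628778] [-1.26710054 -0.61935377 -1.6986529 ] [ 0.01852553 -0.02854566 -0.04964496] [-0.74572514 -0.00430997  0.55480339  2.0375435   0.00280113  1.10781359
  1.41196654]
```

```bash
python3 -m crank '[[[1,0,0,-25,0],[1,0,0,-43,0],[1,0,0,-43,0],[1,0,0,-46,0],[1,0,0,-49,0],[1,0,0,-51,0]]]'
```

```text
t: 7.95
eef_pos: [0.4598, 0.0477, 0.0958]
eef_rot: [-0.056, 3.14, 0.001]
force: [-0.1, -0.3, -1.4]
finger_gap: 0.0149
grip_force: 59.8
```

```bash
python3 -m crank '[[[1,0,0,-2,0],[1,0,0,-5,0],[1,0,0,-8,0],[1,0,0,-10,0],[1,0,0,-11,0],[1,0,0,-11,0]]]'
```

```text
t: 8.55
eef_pos: [0.4592, 0.0477, 0.0845]
eef_rot: [0.057, -3.141, -0.0]
force: [-2.4, -0.4, 3.1]
finger_gap: 0.0148
grip_force: 60.5
```

```bash
python3 -m crank '[[[1,0,0,0,-0.1],[1,0,0,0,-0.2],[1,0,0,0,-0.3],[1,0,0,0,-0.4],[1,0,0,0,-0.5],[1,0,0,0,-0.6],[1,0,0,0,-0.7],[1,0,0,0,-0.7]]]';python3 -c "
from plant import get_state as g
s=g();print(s['eef_pos'],s['force'],s['moment'],s['joints'])"
```

```text
t: 9.35
eef_pos: [0.4597, 0.048, 0.0846]
eef_rot: [1.026, 2.969, 0.001]
force: [0.3, 0.5, -0.1]
finger_gap: 0.0155
grip_force: 60.1
[0.45968552 0.04803328 0.08456998] [ 0.25481923  0.54306209 -0.09946746] [ 0.13066504 -0.20193531 -0.03851925] [-0.77505101  0.08713636  0.60613411  2.10409496 -0.06057382  0.96579996
  0.76930715]
```

```bash
python3 -m crank '[[[1,0,0,0,-0.1],[1,0,0,0,-0.2],[1,0,0,0,-0.3],[1,0,0,0,-0.4],[1,0,0,0,-0.5],[1,0,0,0,-0.6],[1,0,0,0,-0.65],[1,0,0,0,-0.65]]]';python3 -c "
from plant import get_state as g
s=g();print(s['eef_pos'],s['force'],s['moment'],s['joints'])"
```

```text
t: 10.15
eef_pos: [0.4603, 0.048, 0.0846]
eef_rot: [1.915, 2.489, 0.003]
force: [3.9, 1.2, -2.7]
finger_gap: 0.0149
grip_force: 59.7
[0.46033475 0.04803269 0.08462847] [ 3.92128451  1.19599836 -2.70373625] [ 0.35609347 -1.00973114  0.14044248] [-0.81453348  0.0885439   0.64857208  2.10519358 -0.06497851  0.96452045
  0.12832616]
```

```bash
python3 -m crank '[[[1,0,0,0,-0.05],[1,0,0,0,-0.08],[1,0,0,0,-0.08]]]';python3 -c "
from plant import get_state as g
s=g();print(s['moment'])"
python3 -m crank '[[[1,0,0,0,0.05],[1,0,0,0,0.05],[0,0,0,0,0.05],[0,0,0,0,0.05],[0,0,0,0,0.05],[0,0,0,0,0.05],[0,0,0,0,0.05],[0,0,0,0,0.05]]]'
python3 -m crank '[[[0,0,0,30,0],[0,0,0,70,0],[0,0,0,110,0],[0,0,50,150,0],[0,0,100,150,0],[0,0,150,150,0],[0,0,200,150,0],[0,0,200,150,0]]]'
sed -i 's/_lift/_lock/;s/\[120:280,200:440\]/[170:250,250:370]/;s/\[140:260,280:460\]/[150:240,270:405]/' lid.py
cat >> lid.py <<'E'
for lab,near,rad,z0,z1 in(("bar",(.46,.047),.05,.1,.13),("knob",(.491,-.062),.025,.075,.11)):
    k=(np.hypot(P[...,0]-near[0],P[...,1]-near[1])<rad)&(P[...,2]>z0)&(P[...,2]<z1)&(d>0); p=P[k]
    if len(p)>5: print(lab,len(p),cv2.minAreaRect((p[:,:2]*1000).astype(np.float32)),np.median(p,0))
E
python3 lid.py
```

```text
t: 10.45
eef_pos: [0.4608, 0.048, 0.0847]
eef_rot: [2.007, 2.413, 0.003]
force: [6.7, 0.5, -5.3]
finger_gap: 0.0147
grip_force: 66.6
[ 0.13106573 -1.62313154  1.56530597]
t: 11.25
eef_pos: [0.4592, 0.0477, 0.0843]
eef_rot: [-1.955, -2.459, 0.0]
force: [0.5, 0.5, -0.4]
finger_gap: 0.0852
grip_force: 0.0
t: 12.05
eef_pos: [0.4576, 0.2539, 0.2338]
eef_rot: [-1.946, -2.465, -0.0]
force: [0.4, -0.9, -0.4]
finger_gap: 0.0855
grip_force: 0.0
[0.45758786 0.25392589 0.23383166] [-1.94577614e+00 -2.46525513e+00 -2.50995660e-04] 0.08553279524687686 [ 0.38572736 -0.92009744 -0.4192694 ]
0.89 [248.3, 186.6] 593 ((471.34588623046875, 168.40521240234375), (68.38726806640625, 71.69709777832031), 17.864654541015625)
0.82 [438.9, 216.0] 541 ((385.8545227050781, -328.9275817871094), (65.67257690429688, 67.48516082763672), 51.20305633544922)
0.81 [299.3, 199.7] 582 ((442.1589660644531, 40.30521011352539), (68.08717346191406, 70.63578033447266), 4.299663543701172)
0.77 [433.5, 269.5] 584 ((264.20184326171875, -310.18353271484375), (66.859130859375, 69.26729583740234), 150.0577850341797)
bar 112 ((459.81927490234375, 45.92845153808594), (16.37125015258789, 57.20659255981445), 13.756518363952637) [0.45990848 0.04566256 0.1111784 ]
knob 81 ((491.8759765625, -61.07908248901367), (26.83456802368164, 27.667390823364258), 88.83660125732422) [ 0.49248791 -0.062221    0.08811039]
```

View pics/top_lock.png

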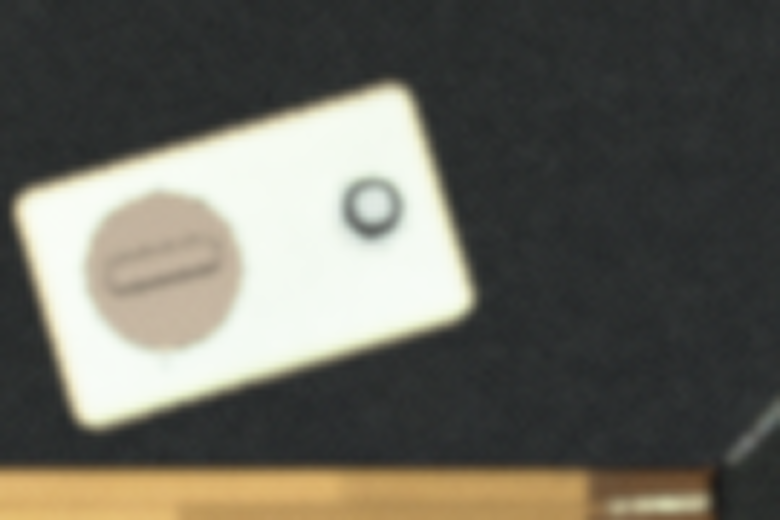

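Lid is locked: the bar lies along the grinder's long side at crop (165,265), and its top is at 111 mm as it should be. The knob is still home at crop (372,208). Next, the knob.

```bash
python3 -m crank '[[[0,34,-315,0,0],[0,34,-315,0,0],[0,34,-315,0,0],[0,34,-315,0,0],[0,34,-315,0,0],[0,34,-315,0,0],[0,34,-315,0,0],[0,34,-315,0,0]]]'
python3 -m crank '[[[0,0,0,-50,0],[0,0,0,-100,0],[0,0,0,-125,0],[0,0,0,-125,0],[0,0,0,-125,0]]]'
```

```text
t: 13.0
eef_pos: [0.4922, -0.0728, 0.2345]
eef_rot: [1.966, 2.45, 0.001]
force: [0.4, 0.6, -0.5]
finger_gap: 0.0853
grip_force: 0.0
t: 13.5
eef_pos: [0.4932, -0.0674, 0.11]
eef_rot: [-1.956, -2.458, 0.0]
force: [0.4, -0.7, 1.1]
finger_gap: 0.0853
grip_force: 0.0
```

```bash
python3 -m crank '[[[0,-1,6,-20,0],[0,-1,6,-40,0],[0,-1,6,-47,0],[0,-1,6,-47,0]]]'
python3 -m crank '[[[1,0,0,0,0],[1,0,0,0,0],[1,0,0,0,0],[1,0,0,0,0],[1,0,0,0,0],[1,0,0,0,0],[1,0,0,0,0]]]' 60
```

```text
t: 13.9
eef_pos: [0.4927, -0.0613, 0.0631]
eef_rot: [1.955, 2.458, 0.001]
force: [-0.1, 0.2, 0.4]
finger_gap: 0.0856
grip_force: 0.0
t: 14.6
eef_pos: [0.4938, -0.061, 0.0634]
eef_rot: [1.954, 2.458, 0.003]
force: [1.4, 0.9, 6.4]
finger_gap: 0.0282
grip_force: 58.8
```

```bash
python3 -m crank '[[[1,0,0,3,0],[1,0,0,6,0],[1,0,0,9,0],[1,0,0,12,0],[1,0,0,13,0],[1,0,0,13,0]]]'
python3 -m crank '[[[0,0,0,0,0],[0,0,0,0,0],[0,0,0,0,0],[0,0,0,0,0],[0,0,0,0,0],[0,0,0,0,0]]]'
python3 -m crank '[[[0,0,0,40,0],[0,0,0,80,0],[0,0,0,80,0],[0,0,0,80,0],[0,0,0,80,0],[0,0,0,80,0],[0,0,0,80,0],[0,0,0,80,0]]]'
python3 - <<'E'
from h import *
im,d=cams.capture("side"); P=cloud("side",d)
cv2.imwrite("pics/side_on.png",cv2.resize(im[165:245,250:370],(780,520),interpolation=cv2.INTER_CUBIC))
k=(np.hypot(P[...,0]-.492,P[...,1]+.062)<.02)&(P[...,2]>.07)&(P[...,2]<.108); print(k.sum(),np.percentile(P[k][:,2],[50,90]) if k.any() else 0)
E
```

```text
t: 15.2
eef_pos: [0.4937, -0.061, 0.0756]
eef_rot: [1.953, 2.457, 0.003]
force: [9.9, 0.8, -6.8]
finger_gap: 0.0277
grip_force: 60.7
t: 15.8
eef_pos: [0.4921, -0.0613, 0.0753]
eef_rot: [-1.956, -2.458, 0.0]
force: [-1.2, 0.2, 0.5]
finger_gap: 0.0852
grip_force: 0.0
t: 16.6
eef_pos: [0.492, -0.0613, 0.1548]
eef_rot: [-1.955, -2.458, 0.002]
force: [-0.2, -0.5, -0.8]
finger_gap: 0.0856
grip_force: 0.0
77 [0.09883755 0.10365167]
```

View pics/side_on.png

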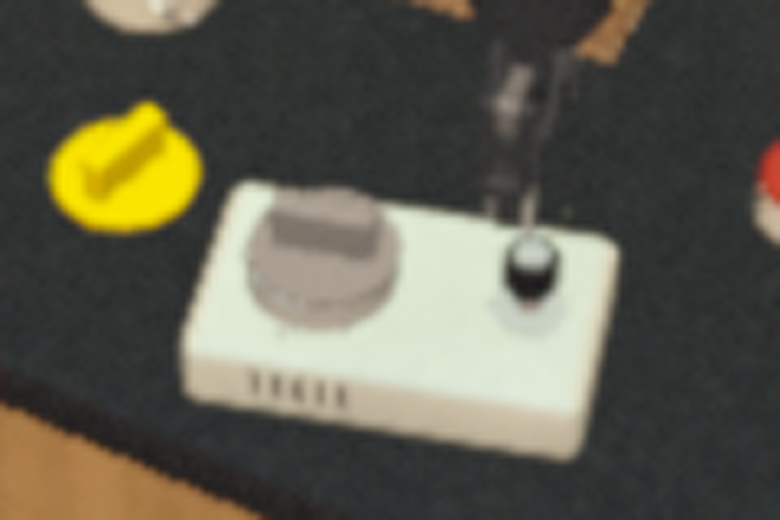

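The side picture shows the knob standing out at crop (532,265), with its top at 99 mm and its shaft visible below, and the lid still seated at (320,255). It has stood free for over a second. I'll shut the fingers and push it home.

```bash
python3 -m crank '[[[1,0,0,0,0],[1,0,0,0,0],[1,0,0,0,0],[1,0,0,0,0],[1,0,0,0,0],[1,0,0,0,0],[1,0,0,0,0],[1,0,0,0,0]]]' 30
python3 -m crank '[[[1,0,0,-25,0],[1,0,0,-45,0],[1,0,0,-53,0],[1,0,0,-57,0],[1,0,0,-61,0],[1,0,0,-65,0],[1,0,0,-68,0],[1,0,0,-69,0]]]'
```

```text
t: 17.45
eef_pos: [0.4923, -0.0612, 0.1553]
eef_rot: [-1.956, -2.459, 0.0]
force: [0.4, -1.3, -0.5]
finger_gap: -0.0001
grip_force: 0.0
t: 18.25
eef_pos: [0.4929, -0.0613, 0.087]
eef_rot: [1.955, 2.458, 0.001]
force: [-5.2, 1.6, 17.3]
finger_gap: -0.0001
grip_force: 8.7
```

Firm contact at 87 mm, with 17 N. I'll hold there briefly, then retreat and check.

```bash
python3 -m crank '[[[1,0,0,-1,0],[1,0,0,-1,0],[1,0,0,-1,0],[1,0,0,20,0],[1,0,0,60,0],[1,0,0,100,0],[1,0,0,140,0],[1,0,0,140,0]]]'
python3 -m crank '[[[1,0,50,0,0],[1,0,100,0,0],[1,0,150,0,0],[1,0,200,0,0],[1,0,250,0,0],[1,0,300,0,0],[1,0,300,0,0],[1,0,300,0,0]]]'
sed -i 's/_lock/_end/' lid.py; python3 lid.py | tail -2
```

```text
t: 19.05
eef_pos: [0.4951, -0.0616, 0.2314]
eef_rot: [1.953, 2.454, 0.011]
force: [0.8, -0.1, -0.7]
finger_gap: -0.0003
grip_force: 0.0
t: 19.85
eef_pos: [0.4919, 0.2397, 0.2254]
eef_rot: [1.952, 2.461, -0.002]
force: [0.2, -0.5, 0.6]
finger_gap: 0.0001
grip_force: 0.0
bar 115 ((459.796875, 46.014183044433594), (16.24530792236328, 57.36774444580078), 14.69167423248291) [0.45969121 0.04707157 0.11164769]
knob 80 ((492.05450439453125, -61.152061462402344), (27.209943771362305, 27.44386100769043), 89.4612808227539) [ 0.49250479 -0.06223422  0.08804026]
```

View pics/side_end.png

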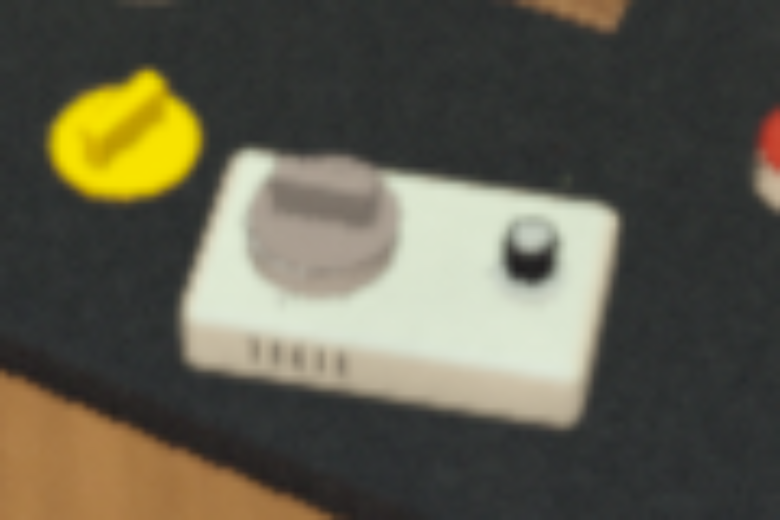

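The knob is home at crop (530,250), its top reading 88 mm as at the start. The lid is locked at (320,225), and the robot is clear.

```bash
python3 -c "
from plant import close_job
print(close_job())"
```

```text
the job is handed in; nothing more can be done
None
```

The job is handed in at about 20 s of the 54 s: the lid is locked, the grinder was switched on for over a second with the knob untouched, then pushed fully home. The arm never went near the tin, mug or timer.

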